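# Index the sample changer to the next vial

### The job

Bring the next vial under the reading head: with a fingertip press the red indexing plunger down until the turntable is unlocked, turn the table anticlockwise (seen from above) to the very next hole, and let the plunger spring fully out again so that the table is locked there. Go one hole only and not past it; leave the vials standing in their wells and the other things on the bench where they are, touch the changer with the fingers only, lift nothing, and finish clear of everything.

Things in the scene. Friction and masses are not known exactly. Their poses are not given: they have to be found in the camera images.
- sampler: Fixed foot of the sample changer, a white disc 300 mm across, 15 mm thick. Origin on the bench, on the turntable's upright axis; z up; x points to the white column with the reading head (box 49 to 204 mm along x, 56 mm wide, underside 143 mm, top 188 mm up). On it: a brass index ring (radius 129 mm, top 36 mm up) with 8 notches (the holes, black), 45 degrees apart.
- read_head (a point): End of the black nozzle under the reading head, 80 mm from the turntable axis along the sampler's x, 130 mm above the bench: straight above the well that is being read.
- turntable (a joint): Turn of the aluminium turntable (disc of 105 mm radius, top 48 mm up, eight cups 24 mm tall on an 80 mm radius) about its upright axis, rad; 0 at the start (locked), grows anticlockwise seen from above; next hole at 0.785. Locked, it has 0.013 rad of play each way. Free, it takes 0.15 N m (1 to 2 N at the plunger) to turn and stays where it is left.
- plunger (a joint): How far the red plunger is pressed straight down, m: 0 out (home), 0.010 at its stop. Sprung: 3.6 N to start it, 6.6 N at the stop. After 6 mm its key is out of the notch and the table can turn. Let go between holes, it stays held at about 6 mm by the ring and springs out by itself at the next hole, which locks the table.
- plunger_top (a point): Centre of the top of the red plunger, a round cap 28 mm across, top 70 mm above the bench when out. It rides with the turntable, 135 mm from the axis, on the robot's side, and starts 157.5 degrees anticlockwise from the sampler's x. It stands midway between two blue walls; closed fingers fit between them onto the plunger.
- vial0_mid (a point): Middle of a loose amber vial with a white cap, 18 mm across and 60 mm tall, standing upright in a cup of the turntable with about 2 mm of play (middle 78 mm, top 108 mm above the bench); under the reading head at the start.
- vial1_mid (a point): Middle of a loose amber vial with a green cap, 18 mm across and 60 mm tall, standing upright in a cup of the turntable with about 2 mm of play (middle 78 mm, top 108 mm above the bench); one well clockwise of it: the next one to be read.
- vial2_mid (a point): Middle of a loose amber vial with a yellow cap, 18 mm across and 60 mm tall, standing upright in a cup of the turntable with about 2 mm of play (middle 78 mm, top 108 mm above the bench); two wells clockwise of the head.
- vial3_mid (a point): Middle of a loose amber vial with a white cap, 18 mm across and 60 mm tall, standing upright in a cup of the turntable with about 2 mm of play (middle 78 mm, top 108 mm above the bench); a quarter turn anticlockwise of the head.
- vial4_mid (a point): Middle of a loose amber vial with an orange cap, 18 mm across and 60 mm tall, standing upright in a cup of the turntable with about 2 mm of play (middle 78 mm, top 108 mm above the bench); the well opposite the head, on the plunger's side.
- push_wall (a point): Middle of the inner face of the blue wall on the anticlockwise side of the plunger, 85 mm above the bench. Two such upright walls, fixed to the turntable, flank the plunger along its circle, 64 mm apart inside (32 mm either way), each 8 mm thick, 44 mm long along the radius, top 96 mm above the bench. Pushing this wall with a finger turns the table anticlockwise.
- reagent: Bystander: brown reagent bottle, 64 mm across, 150 mm tall; origin at the centre of its underside.
- beaker: Bystander: glass beaker, 68 mm across, 85 mm tall; origin at the centre of its underside.
- timer: Bystander: pink timer lying flat, 60 x 65 x 22 mm; origin at the centre of its underside.
- tube_rack: Bystander: blue tube rack with six tubes, 70 x 220 mm (long side along its y), 110 mm tall; origin at the centre of its underside.

How it is judged:
On the way, in this order (a step that is already met when the one before it is completed fails the run):
1. the plunger is pressed in while the table is still at its first hole (value of joint plunger above 0.006 m and value of joint turntable between -0.1 and 0.1 rad), for 0.05 s.
2. the table is turned out of its hole (value of joint turntable above 0.3 rad), for 0.02 s.
3. the table is at the next hole and the plunger has sprung out (value of joint turntable between 0.735398 and 0.835398 rad and value of joint plunger below 0.002 m), for 0.2 s.
At the end, for the whole second after the job is handed in: The turntable stands one hole (45 degrees, within 3 degrees) anticlockwise of its start, at rest, with the plunger out (within 2 mm) and so locked; all five vials stand in their wells and the other things are within 30 mm of where they were (all of step 3 and angle between each of vial0_mid, vial1_mid, vial2_mid, vial3_mid, vial4_mid's own z axis and vertical below 0.3 rad and height (world z) of each of vial0_mid, vial1_mid, vial2_mid, vial3_mid, vial4_mid below 0.088 m and velocity of joint turntable between -0.05 and 0.05 rad/s and distance of each of reagent, beaker, timer, tube_rack from where it was at the start of the episode below 0.03 m); the robot touches nothing.
It fails at once if the changer is worked with the arm or the gripper's body instead of the fingers (contact force between the arm and sampler above 5 N).
It fails at once if the turntable is turned the wrong way or well past the next hole (value of joint turntable below -0.2 rad or value of joint turntable above 1.0354 rad).
It fails at once if a vial is lifted out of its well or tipped (not (height (world z) of vial0_mid below 0.088 m) or not (height (world z) of vial1_mid below 0.088 m) or not (height (world z) of vial2_mid below 0.088 m) or not (height (world z) of vial3_mid below 0.088 m) or not (height (world z) of vial4_mid below 0.088 m) or angle between any of vial0_mid, vial1_mid, vial2_mid, vial3_mid, vial4_mid's own z axis and vertical above 0.6 rad).
It fails at once if another thing on the bench is shoved or lifted (distance of any of reagent, beaker, timer, tube_rack from where it was at the start of the episode above 0.03 m).
It also fails if it takes over 48 s, if anything falls off the work surface, if the arm or the gripper's body presses on something with over 40 N, if the wrist force passes 120 N, or if a joint passes its speed limit or range.

### The arm

A 6-joint arm with a two-finger parallel gripper is mounted at the origin on the work surface. World frame = base frame: x ahead of the robot, y to its left, z up, the work surface at z = 0. Lengths are in m, angles in rad, forces in N, time in s.
With the tool pointing down it reaches from about 0.25 to 0.725 m from the base axis. Payload 4 kg.
Tool frame: the origin (TCP) lies at the very end of the fingers, on their centre line; the grasp point (between the pads) lies 19 mm behind it; z points along the fingers, y is the line along which they close (so a half turn about z gives the same grasp; the last joint's range is limited). The gripper opens to 85 mm and grips with 20 to 120 N. Pads are 22 mm wide; open, the fingers measure 114 mm over their backs; the gripper's body (76 mm by 85 mm) begins 54 mm behind the grasp point. The pads swing forward as they close: fully open they stand 13 mm farther back than shut.
Start: joints at [-1.274, 0.241, 0.005, 1.335, 0, 1.571], TCP at [0.146, -0.478, 0.231] pointing down, gripper open.
Joint ranges: [-2.72, 2.72], [-1.05, 1.87], [-1.09, 1.28], [-1.99, 2.15], [-1.42, 1.44], [-3.14, 3.14]. Speed limits (rad/s): [2.79, 2.79, 3.14, 3.14, 3.14, 3.14].

### API

Orientations are given as a unit quaternion [x, y, z, w].
In Python, from workcell import bot, vision, workorder, boxes_of gives the robot as it stands.
- The arm moves only by the tool send_rows, never from a script. Its argument "motion" is text: rows parted by semicolons, each of 5 numbers parted by spaces: the closure, from -1 (fully open) to 1 (shut), so that 0 is half open, then the shift along the tool's x, y, z in cm, then the turn about the tool's z in rad. In form: claw x y z twist; .... A call has 1 to 5 rows; each row is the pose to reach, as a shift and turn from the pose commanded when the call began, along the tool's axes at that moment; what a row does not reach only later rows make up. A row lasts 1/10 s, in which the tool goes at most 50 mm and 8.59 degrees, less where a joint would pass 70% of its speed; a pose out of reach is approached as far as the arm can. A call with a gripper value outside its range is refused whole. The fingers move at their own pace and stop on an object; the grip force is fixed at half the most. Time passes only in rows, so rows that repeat a pose let the fingers close. It gives the time, the measured TCP pose, the force, the opening and the grip force at its end, in the units of the state.
- bot.get_obs(): the state, without advancing time (a new reading comes with each control period).
- vision.camera(name): name is "scene" or "top" or "wrist"; returns the picture (420x560x3 uint8, red, green, blue); there is no depth.
- vision.camera_model(name): a dict with "fov_y" (degrees; the focal length in pixels is half the picture's height over the tangent of half this angle, whatever the lens; pixels are square), "cx", "cy" (the principal point, pixels), "k1" (the pictures are not rectified: a ray, as slopes to the right and down, at radius r is drawn at 1 + k1 r^2 times it, then the intrinsics apply), "world_from_camera" (4x4, takes a point from camera to world coordinates); the wrist camera has in their place "hand_eye" (4x4, takes a point from camera to tool coordinates, whose origin is the TCP and whose axes are the flange's). Camera axes: x right, y down, z forward; pixel columns grow to the right and rows downward; lengths in m; the calibration is good to about 2 mm. A picture is of the moment at which its call begins: read the wrist's pose just before it. camera_model takes no time and is no camera call.
- workorder.job_done(): hands the job in; it is judged then, once.
Trained networks look in the newest picture that a camera, given by its name, has taken for a name from the list of things; names that differ only in an ending like _2 or _b are one class to them, and where a whole thing is asked for, a point or a joint stands for the part that bears it (a point fixed in the world has none). Each returns a list of dicts, best first, with "conf" (0 to 1); they miss things now and then, are a little off and sometimes report something else, mostly with a low value. They report only what shows in the picture. A call takes as long as a camera call.
- boxes_of(camera, target): "rect" ([centre column, centre row, width, height] in pixels, round what is visible of it).
The state is a dict: "clock": time; "joint_pos": joint angles; "joint_vel": joint speeds; "tau": joint torques, N m; "eef_pos": TCP position; "tool_rot": TCP orientation; "ft_force": force on the tool from outside, world axes, zero at the start; "ft_torque": the same for the moment, N m; "grip_width": finger opening in m; "grasp_force": force on a finger pad.
Only numpy, scipy, OpenCV 4.12 (cv2) and the standard library are available. Lean on these libraries where they do the work, as an engineer would, in place of code of your own. Each camera call takes 0.05 s, during which the arm holds its last target. There are 200 camera calls.

## Working session

There is one attempt and no reset: what is moved stays moved. The work goes in short steps, Python scripts to look and compute and a tool call to move; the robot and the scene stay as the last step left them, time stands still between calls to the robot, and variables do not carry over. Pictures are saved under pics/ and viewed, at most 10 in all, crops included, and the job is handed in when it is done.

Besides the shell and the picture viewer there is one more tool, called by a JSON object that holds its "fn" and its "kwargs". send_rows: Moves the arm, as the interface text tells. Its arguments: {"type":"object","properties":{"motion":{"type":"string"}},"required":["motion"]}

```bash
mkdir -p pics; cat > h.py <<'E'
import numpy as np, cv2
from workcell import bot, vision, workorder, boxes_of
def ray(cam,u,v):
    m=vision.camera_model(cam); f=210/np.tan(np.radians(m['fov_y'])/2)
    d=np.array([(u-m['cx'])/f,(v-m['cy'])/f]); s=d.copy()
    for _ in range(30): s=d/(1+m['k1']*(s@s))
    T=np.array(m['world_from_camera']); return T[:3,3],T[:3,:3]@np.array([s[0],s[1],1])
def at(cam,u,v,z):
    o,d=ray(cam,u,v); return o+d*(z-o[2])/d[2]
def proj(cam,p):
    m=vision.camera_model(cam); f=210/np.tan(np.radians(m['fov_y'])/2)
    T=np.array(m['world_from_camera']); q=T[:3,:3].T@(np.array(p)-T[:3,3]); s=q[:2]/q[2]
    s=s*(1+m['k1']*(s@s)); return s*f+[m['cx'],m['cy']]
E
python3 - <<'E'
from h import *
o=bot.get_obs(); print({k:np.round(v,3) for k,v in o.items()})
ims=[vision.camera(c) for c in('scene','top')]
for c,i in zip(('scene','top'),ims): cv2.imwrite(f'pics/{c}0.png',i[:,:,::-1])
for n in ['plunger_top','sampler','vial0_mid','vial1_mid','vial2_mid','vial4_mid','push_wall','reagent','beaker','timer','tube_rack']:
    for d in boxes_of('top',n)[:2]: print(n,np.round(d['rect'],1),round(d['conf'],2))
E
```

```text
{'clock': np.float64(0.0), 'joint_pos': array([-1.274,  0.241,  0.004,  1.335, -0.   ,  1.571]), 'joint_vel': array([-0.001, -0.   , -0.   , -0.   , -0.001,  0.001]), 'tau': array([-1.0000e-03, -3.7232e+01,  2.5241e+01,  1.7000e-02, -0.0000e+00,
       -0.0000e+00]), 'eef_pos': array([ 0.146, -0.478,  0.23 ]), 'tool_rot': array([ 0.989,  0.148, -0.   , -0.001]), 'ft_force': array([ 0.41 , -0.21 ,  0.021]), 'ft_torque': array([ 0.014,  0.017, -0.035]), 'grasp_force': np.float64(0.0), 'grip_width': np.float64(0.085)}
plunger_top [303.9 235.4  13.2   6.6] 0.65
sampler [310.4 174.3 108.1 152.5] 0.69
vial1_mid [328.9 160.2  11.3   6.7] 0.55
vial2_mid [341.  178.8   9.7  11. ] 0.6
vial4_mid [317.8 216.3   8.4   6.6] 0.5
push_wall [311.  201.   77.3  95. ] 0.65
reagent [148.2 276.8  35.2  27.9] 0.65
beaker [430.5 166.2  30.8  33.2] 0.95
timer [421.4 246.6  29.4  25.5] 0.93
tube_rack [122.2 192.2  85.5  30.1] 0.77
tube_rack [304.9 234.4   7.7   7.9] 0.5
```

View pics/top0.png

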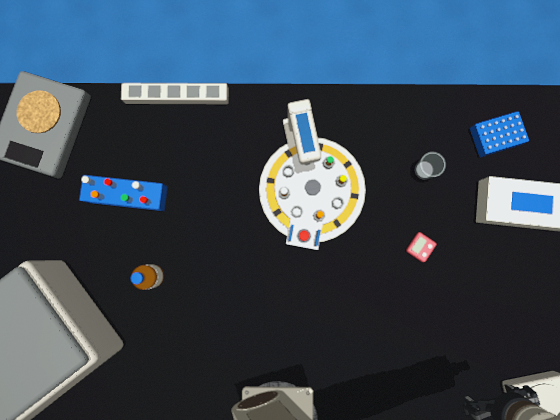

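View pics/scene0.png

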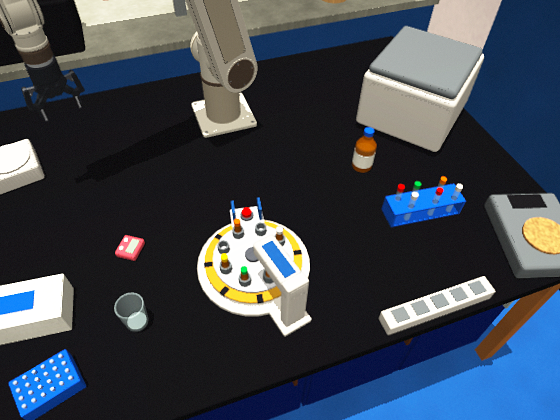

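The top view shows the changer hub at about (313,187), the red plunger at (304,236) with the push wall at its right (318,237), and the head pointing up to (303,130). I'll fit the changer's pose from the coloured caps and the plunger in both views.

```bash
cat > fit.py <<'E'
from h import *
from scipy.optimize import least_squares
R={'top':(255,130,370,250),'scene':(190,190,320,320)}
H={'red':[(0,5),(174,180)],'orange':[(9,18)],'yellow':[(26,32)],'green':[(55,80)]}
P={'red':(.135,157.5,.07),'orange':(.08,180,.108),'yellow':(.08,-90,.108),'green':(.08,-45,.108)}
obs=[]
for c in R:
    im=cv2.imread(f'pics/{c}0.png'); hsv=cv2.cvtColor(im,cv2.COLOR_BGR2HSV); x0,y0,x1,y1=R[c]
    for k in H:
        m=sum(cv2.inRange(hsv,(a,150,110),(b,255,255)) for a,b in H[k])
        n,l,s,ce=cv2.connectedComponentsWithStats(m[y0:y1,x0:x1].copy())
        for i in range(1,n):
            if s[i,4]>=6: print(c,k,s[i,4],np.round(ce[i]+[x0,y0],1), np.round(at(c,*(ce[i]+[x0,y0]),P[k][2]),3))
E
python3 fit.py
```

```text
top red 78 [303.7 235.3] [ 0.51  -0.067  0.07 ]
top yellow 35 [342.6 178.2] [ 0.659 -0.168  0.108]
top yellow 43 [286.2 220.7] [ 0.546 -0.021  0.108]
top yellow 32 [324.5 228.8] [ 0.526 -0.12   0.108]
top green 29 [329.6 159.4] [ 0.709 -0.134  0.108]
scene red 82 [246.1 212. ] [ 0.513 -0.069  0.07 ]
scene orange 29 [236.7 223.3] [ 0.571 -0.111  0.108]
scene orange 7 [224.  265.9] [ 0.686 -0.177  0.108]
scene orange 10 [243.9 278.3] [ 0.735 -0.142  0.108]
scene yellow 39 [270.6 224.4] [ 0.604 -0.029  0.108]
scene yellow 45 [225.7 230.2] [ 0.583 -0.144  0.108]
scene yellow 124 [291.1 239.7] [0.667 0.004 0.108]
scene yellow 140 [210.3 250. ] [ 0.63  -0.196  0.108]
scene yellow 34 [223.6 256.2] [ 0.659 -0.17   0.108]
scene yellow 79 [297.9 260.5] [ 0.73  -0.003  0.108]
scene yellow 198 [214.1 278.1] [ 0.711 -0.208  0.108]
scene yellow 219 [241.  295.6] [ 0.776 -0.161  0.108]
scene yellow 49 [266.1 295.6] [ 0.795 -0.107  0.108]
scene green 36 [243.6 269.5] [ 0.711 -0.135  0.108]
```

```bash
cat > fit2.py <<'E'
from h import *
from scipy.optimize import least_squares
D=[(.135,157.5,.5115,-.068),(.08,-90,.659,-.169),(.08,-45,.710,-.1345),(.08,180,.569,-.111)]
def f(q): return np.concatenate([[q[0]+r*np.cos(q[2]+np.radians(a))-x,q[1]+r*np.sin(q[2]+np.radians(a))-y] for r,a,x,y in D])
s=least_squares(f,[.64,-.09,0]); q=s.x; print(q,np.round(s.fun*1000,1))
for dt in np.radians([0,15,30,45]):
    a=q[2]+np.radians(157.5)+dt; print(np.degrees(dt),'plunger',q[:2]+.135*np.array([np.cos(a),np.sin(a)]),'radial ang',np.degrees(a))
E
python3 fit2.py
python3 -c "
from h import *
from scipy.spatial.transform import Rotation as R
print(R.from_quat(bot.get_obs()['tool_rot']).as_matrix().round(3))"
```

```text
[ 0.64400971 -0.09195996  0.2157917 ] [-0.4 -0.2  2.1 -1.1  1.4 -0.6 -3.1  1.9]
0.0 plunger [ 0.5111167  -0.06820184] radial ang 169.86395360612659
14.999999999999998 plunger [ 0.50949587 -0.10340662] radial ang 184.86395360612659
29.999999999999996 plunger [ 0.51704193 -0.13783133] radial ang 199.86395360612656
45.0 plunger [ 0.53324064 -0.16912998] radial ang 214.86395360612659
[[ 0.956  0.292  0.   ]
 [ 0.292 -0.956 -0.   ]
 [ 0.     0.    -1.   ]]
```

{"fn": "send_rows", "kwargs": {"motion": "1 4.2 -2.5 0 0; 1 8.4 -5 0 0; 1 12.6 -7.6 0 0; 1 16.8 -10.2 0 0; 1 21 -12.8 0 0"}}

```text
clock: 1.15
eef_pos: [0.3106, -0.2929, 0.2316]
tool_rot: [0.989, 0.147, 0.0, 0.0]
ft_force: [0.9, -1.0, -0.4]
grip_width: 0.0124
grasp_force: 0.0
```

{"fn": "send_rows", "kwargs": {"motion": "1 4.2 -2.5 0 0; 1 8.4 -5 0 0; 1 12.6 -7.6 0 0; 1 16.8 -10.2 0 0; 1 21 -12.8 0 0"}}

```text
clock: 1.65
eef_pos: [0.4742, -0.1087, 0.2316]
tool_rot: [0.989, 0.148, 0.0, 0.0]
ft_force: [1.3, -1.6, -0.3]
grip_width: 0.0003
grasp_force: 0.0
```

{"fn": "send_rows", "kwargs": {"motion": "1 3 -1.8 0 0; 1 4.9 -2.9 0 0; 1 4.9 -2.9 3 0; 1 4.9 -2.9 6 0; 1 4.9 -2.9 8 0"}}

```text
clock: 2.15
eef_pos: [0.5106, -0.0679, 0.1493]
tool_rot: [0.989, 0.148, -0.001, -0.0]
ft_force: [0.0, -0.4, 0.2]
grip_width: 0.0001
grasp_force: 0.0
```

```bash
cat > look.py <<'E'
import sys
from h import *
from scipy.spatial.transform import Rotation as R
o=bot.get_obs(); p=o['eef_pos']; M=R.from_quat(o['tool_rot']).as_matrix()
print(o['clock'],p.round(4),M.round(3).tolist(),o['ft_force'].round(2),o['grip_width'])
n=sys.argv[1]
a=vision.camera('top'); b=vision.camera('scene'); w=vision.camera('wrist')
cv2.imwrite(f'pics/{n}.png',np.hstack([cv2.resize(a[110:270,240:390],None,fx=2.6,fy=2.6),cv2.resize(b[180:325,180:325],(400,416))])[:,:,::-1])
cv2.imwrite(f'pics/{n}w.png',w[:,:,::-1])
E
python3 look.py a
```

```text
2.15 [ 0.5106 -0.0679  0.1493] [[0.956, 0.293, -0.002], [0.293, -0.956, 0.0], [-0.002, -0.001, -1.0]] [ 0.01 -0.4   0.17] 5.5993440481158923e-05
```

View pics/aw.png

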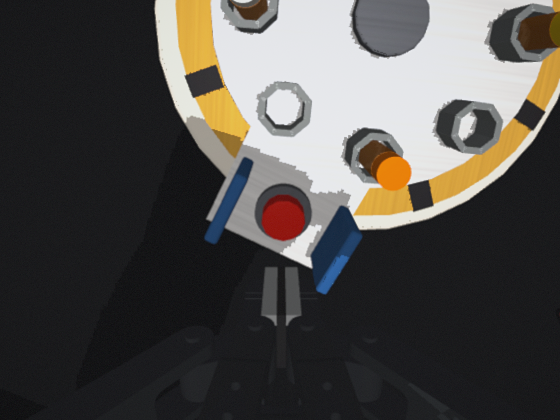

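View pics/a.png

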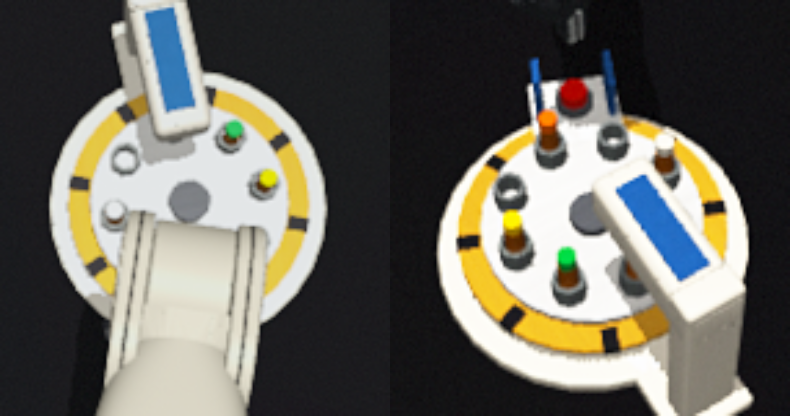

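The wrist view shows the red cap at about (283,217), walls at (229,200) left and (337,250) right, with the fingers closed just below it. I'll locate the plunger from here.

```bash
python3 - <<'E'
from h import *
from scipy.spatial.transform import Rotation as R
m=vision.camera_model('wrist'); o=bot.get_obs(); M=R.from_quat(o['tool_rot']).as_matrix()
he=np.array(m['hand_eye']); f=210/np.tan(np.radians(m['fov_y'])/2); print(he.round(3),f)
hsv=cv2.cvtColor(cv2.imread('pics/aw.png'),cv2.COLOR_BGR2HSV)
mk=cv2.inRange(hsv,(0,180,140),(4,255,255))|cv2.inRange(hsv,(174,180,140),(180,255,255))
n,l,s,c=cv2.connectedComponentsWithStats(mk); i=1+s[1:,4].argmax(); print(s[i])
for uv,z in [(s[i,:2]+s[i,2:4]/2,.07),((245,160),.096),((207,240),.096),((346,207),.096),((314,258),.096)]:
    d=np.array([(uv[0]-m['cx'])/f,(uv[1]-m['cy'])/f]); q=d
    for _ in range(30): q=d/(1+m['k1']*(q@q))
    D=M@he[:3,:3]@np.array([*q,1]); O=o['eef_pos']+M@he[:3,3]
    print(uv,(O+D*(z-O[2])/D[2]).round(4))
E
```

```text
[[-0.001 -0.946 -0.325  0.084]
 [ 1.    -0.001 -0.    -0.   ]
 [ 0.    -0.325  0.946 -0.142]
 [ 0.     0.     0.     1.   ]] 377.95237588368246
[ 263  202   41   38 1224]
[283.5 221. ] [ 0.5097 -0.0696  0.07  ]
(245, 160) [ 0.5462 -0.037   0.096 ]
(207, 240) [ 0.4954 -0.0284  0.096 ]
(346, 207) [ 0.5371 -0.097   0.096 ]
(314, 258) [ 0.5025 -0.0901  0.096 ]
```

{"fn": "send_rows", "kwargs": {"motion": "1 -0.1 0.1 3 0; 1 -0.1 0.1 6 0; 1 -0.1 0.1 7.5 0; 1 -0.1 0.1 8.1 0; 1 -0.1 0.1 8.4 0"}}

```text
clock: 2.8
eef_pos: [0.511, -0.0699, 0.0683]
tool_rot: [0.989, 0.148, 0.0, 0.0]
ft_force: [-1.8, -0.5, 4.2]
grip_width: -0.0
grasp_force: 1.8
```

{"fn": "send_rows", "kwargs": {"motion": "1 0 0 0.25 0; 1 0 0 0.4 0; 1 0 0 0.4 0"}}

```text
clock: 3.1
eef_pos: [0.5112, -0.0699, 0.0643]
tool_rot: [0.989, 0.148, 0.001, 0.0]
ft_force: [-3.3, -0.3, 4.9]
grip_width: -0.0002
grasp_force: 2.4
```

{"fn": "send_rows", "kwargs": {"motion": "1 0 0 0.2 0; 1 0 0 0.3 0; 1 0 0 0.3 0; 1 0 0 0.3 0"}}

```text
clock: 3.5
eef_pos: [0.5113, -0.0698, 0.0612]
tool_rot: [0.989, 0.148, 0.001, 0.0]
ft_force: [-3.8, 0.9, 5.9]
grip_width: 0.0001
grasp_force: 2.9
```

```bash
cat > arc.py <<'E'
from h import *
from scipy.spatial.transform import Rotation as R
o=bot.get_obs(); M=R.from_quat(o['tool_rot']).as_matrix(); p=o['eef_pos']
C=np.array([.644,-.092]); print(o['clock'],p.round(4),'r',np.hypot(*(p[:2]-C)),'ang',np.degrees(np.arctan2(*(p[:2]-C)[::-1]))%360,o['ft_force'].round(1))
for a in range(172,232,2):
    t=np.radians(a); w=np.array([*(C+.135*np.array([np.cos(t),np.sin(t)])),p[2]])-p
    print(a,(M.T@w*100)[:2].round(2))
E
python3 arc.py
```

```text
3.5 [ 0.5113 -0.0698  0.0612] r 0.13457270845534133 ang 170.52619895386445 [-3.8  0.9  5.9]
172 [-0.19  0.29]
174 [-0.38  0.72]
176 [-0.56  1.16]
178 [-0.72  1.6 ]
180 [-0.86  2.05]
182 [-0.99  2.5 ]
184 [-1.11  2.96]
186 [-1.21  3.42]
188 [-1.29  3.89]
190 [-1.35  4.35]
192 [-1.4   4.82]
194 [-1.44  5.29]
196 [-1.45  5.76]
198 [-1.45  6.23]
200 [-1.44  6.71]
202 [-1.4   7.18]
204 [-1.35  7.64]
206 [-1.29  8.11]
208 [-1.21  8.57]
210 [-1.11  9.04]
212 [-0.99  9.49]
214 [-0.86  9.95]
216 [-0.72 10.39]
218 [-0.56 10.84]
220 [-0.38 11.27]
222 [-0.19 11.7 ]
224 [ 0.02 12.13]
226 [ 0.24 12.54]
228 [ 0.47 12.95]
230 [ 0.72 13.35]
```

{"fn": "send_rows", "kwargs": {"motion": "1 -0.2 0.3 0 0; 1 -0.4 0.7 0 0; 1 -0.55 1.15 0 0; 1 -0.7 1.6 0 0; 1 -0.85 2.05 0 0"}}

```text
clock: 4.0
eef_pos: [0.5104, -0.0917, 0.0617]
tool_rot: [0.989, 0.148, 0.002, 0.0]
ft_force: [-0.4, 1.2, 5.8]
grip_width: 0.0001
grasp_force: 2.8
```

```bash
python3 look.py b; python3 arc.py | head -1
```

```text
4.0 [ 0.5104 -0.0917  0.0617] [[0.956, 0.293, 0.004], [0.293, -0.956, 0.0], [0.004, 0.001, -1.0]] [-0.42  1.16  5.83] 0.00012257224924418773
4.15 [ 0.5104 -0.0926  0.0617] r 0.13357752879090817 ang 180.24400101187447 [-2.  -0.1  4.8]
```

View pics/bw.png

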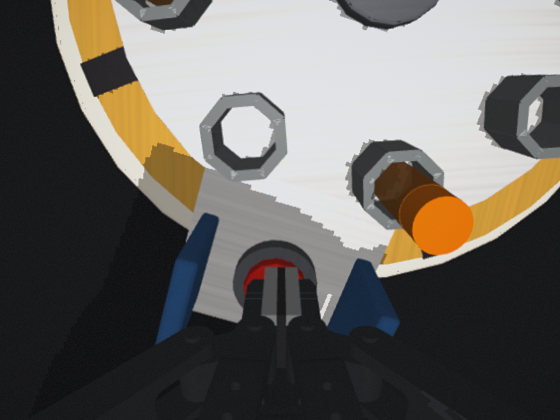

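The finger still sits centred on the cap, so friction is carrying the table (about 10° so far). Continue on the arc.

{"fn": "send_rows", "kwargs": {"motion": "1 -0.15 0.45 0 0; 1 -0.25 0.9 0 0; 1 -0.35 1.35 0 0; 1 -0.45 1.85 0 0; 1 -0.5 2.3 0 0"}}

```text
clock: 4.65
eef_pos: [0.5127, -0.1154, 0.0618]
tool_rot: [0.989, 0.148, 0.002, 0.0]
ft_force: [-0.7, 0.9, 5.2]
grip_width: -0.0003
grasp_force: 2.8
```

{"fn": "send_rows", "kwargs": {"motion": "1 0 0.4 0 0; 1 0 0.4 -0.6 0; 1 0 0.4 -1.2 0; 1 0 0.4 -1.6 0; 1 0 0.4 -1.6 0"}}

```text
clock: 5.15
eef_pos: [0.5122, -0.119, 0.077]
tool_rot: [0.989, 0.148, 0.001, 0.0]
ft_force: [0.4, -0.0, 0.1]
grip_width: -0.0004
grasp_force: 0.0
```

```bash
python3 look.py c; python3 arc.py
```

```text
5.15 [ 0.5122 -0.119   0.077 ] [[0.956, 0.293, 0.001], [0.293, -0.956, -0.0], [0.001, 0.001, -1.0]] [ 0.38 -0.02  0.14] -0.00044217114275185097
5.3 [ 0.5115 -0.1189  0.0761] r 0.13522671476644457 ang 191.46927185884073 [-0.5 -0.6  0.3]
172 [ 1.23 -4.4 ]
174 [ 1.03 -3.97]
176 [ 0.86 -3.53]
178 [ 0.7  -3.09]
180 [ 0.55 -2.64]
182 [ 0.42 -2.19]
184 [ 0.31 -1.73]
186 [ 0.21 -1.27]
188 [ 0.13 -0.81]
190 [ 0.06 -0.34]
192 [0.01 0.13]
194 [-0.02  0.6 ]
196 [-0.04  1.07]
198 [-0.04  1.54]
200 [-0.02  2.01]
202 [0.01 2.48]
204 [0.06 2.95]
206 [0.12 3.42]
208 [0.21 3.88]
210 [0.3  4.34]
212 [0.42 4.8 ]
214 [0.55 5.25]
216 [0.69 5.7 ]
218 [0.85 6.14]
220 [1.03 6.58]
222 [1.22 7.01]
224 [1.43 7.43]
226 [1.65 7.85]
228 [1.89 8.26]
230 [2.14 8.66]
```

View pics/cw.png

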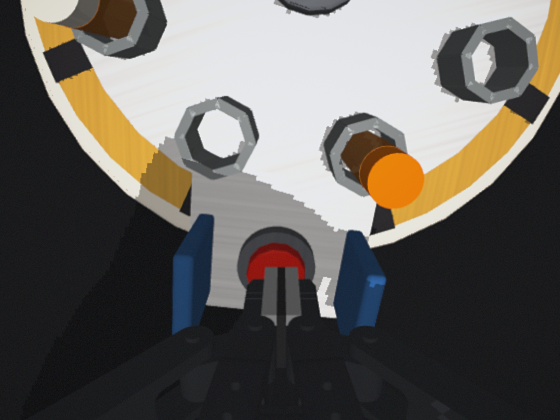

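Table at about 21°, the plunger held in by the ring, finger above it. Now push the wall.

{"fn": "send_rows", "kwargs": {"motion": "1 0 0.6 0 0; 1 0 1.1 0 0; 1 0 1.5 0 0; 1 0 2 0 0; 1 0 2.5 0 0"}}

```text
clock: 5.8
eef_pos: [0.5197, -0.1423, 0.0763]
tool_rot: [0.989, 0.148, 0.001, -0.001]
ft_force: [1.7, 4.8, -0.1]
grip_width: -0.0001
grasp_force: 2.1
```

{"fn": "send_rows", "kwargs": {"motion": "1 0.05 0.4 0 0; 1 0.1 0.9 0 0; 1 0.2 1.4 0 0; 1 0.3 1.85 0 0; 1 0.4 2.3 0 0"}}

```text
clock: 6.3
eef_pos: [0.53, -0.1629, 0.0762]
tool_rot: [0.989, 0.148, 0.0, -0.001]
ft_force: [1.5, 5.7, -0.2]
grip_width: 0.0001
grasp_force: 2.4
```

```bash
python3 look.py d; python3 arc.py
```

```text
6.3 [ 0.53   -0.1629  0.0762] [[0.956, 0.293, 0.0], [0.293, -0.956, 0.002], [0.001, -0.002, -1.0]] [ 1.49  5.67 -0.18] 5.9110150681819976e-05
6.45 [ 0.5295 -0.1641  0.0762] r 0.13525238537287856 ang 212.19789128711923 [0.4 2.2 0.7]
172 [ 0.82 -9.25]
174 [ 0.62 -8.82]
176 [ 0.45 -8.38]
178 [ 0.29 -7.94]
180 [ 0.14 -7.49]
182 [ 0.01 -7.04]
184 [-0.1  -6.58]
186 [-0.2  -6.12]
188 [-0.28 -5.66]
190 [-0.35 -5.19]
192 [-0.4  -4.72]
194 [-0.43 -4.25]
196 [-0.45 -3.78]
198 [-0.45 -3.31]
200 [-0.43 -2.84]
202 [-0.4  -2.37]
204 [-0.35 -1.9 ]
206 [-0.28 -1.43]
208 [-0.2  -0.97]
210 [-0.1  -0.51]
212 [ 0.01 -0.05]
214 [0.14 0.4 ]
216 [0.29 0.85]
218 [0.45 1.29]
220 [0.63 1.73]
222 [0.82 2.16]
224 [1.02 2.58]
226 [1.24 3.  ]
228 [1.48 3.41]
230 [1.73 3.81]
```

View pics/dw.png

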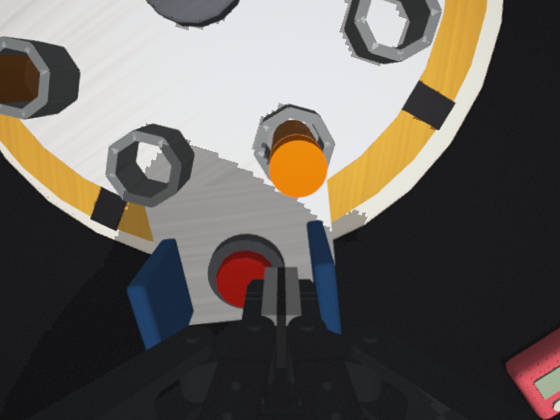

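The finger is on the push wall with the table at about 35°. Continue slowly.

{"fn": "send_rows", "kwargs": {"motion": "1 0.1 0.2 0 0; 1 0.15 0.4 0 0; 1 0.2 0.6 0 0; 1 0.3 0.8 0 0; 1 0.35 1 0 0"}}

```text
clock: 6.95
eef_pos: [0.5361, -0.172, 0.0762]
tool_rot: [0.989, 0.148, 0.0, -0.0]
ft_force: [0.5, 6.3, -0.8]
grip_width: 0.0002
grasp_force: 2.3
```

{"fn": "send_rows", "kwargs": {"motion": "1 0.05 0.12 0 0; 1 0.1 0.25 0 0; 1 0.15 0.37 0 0; 1 0.2 0.5 0 0; 1 0.2 0.5 0 0"}}

```text
clock: 7.45
eef_pos: [0.5395, -0.1764, 0.0762]
tool_rot: [0.989, 0.148, 0.0, -0.0]
ft_force: [0.3, 3.7, -0.3]
grip_width: -0.0
grasp_force: 1.8
```

```bash
python3 look.py e; python3 arc.py|head -1
```

```text
7.45 [ 0.5395 -0.1764  0.0762] [[0.956, 0.293, 0.0], [0.293, -0.956, 0.0], [0.0, -0.0, -1.0]] [ 0.32  3.73 -0.27] -3.1421085973113214e-05
7.6 [ 0.5392 -0.1766  0.0762] r 0.13467089387284367 ang 218.91926916304078 [ 0.3  3.9 -0.7]
```

View pics/ew.png

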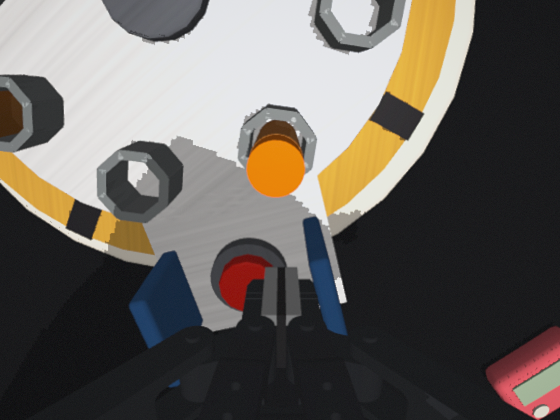

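Finger still in wall contact, table at about 41–42°. Creep on until it clicks.

{"fn": "send_rows", "kwargs": {"motion": "1 0.05 0.1 0 0; 1 0.1 0.2 0 0; 1 0.15 0.3 0 0; 1 0.2 0.4 0 0; 1 0.2 0.4 0 0"}}

```text
clock: 8.1
eef_pos: [0.5424, -0.1798, 0.0762]
tool_rot: [0.989, 0.148, -0.0, -0.0]
ft_force: [-1.3, 4.5, 0.1]
grip_width: 0.0001
grasp_force: 1.8
```

{"fn": "send_rows", "kwargs": {"motion": "1 0.05 0.1 0 0; 1 0.1 0.2 0 0; 1 0.1 0.2 0 0"}}

```text
clock: 8.4
eef_pos: [0.5441, -0.1826, 0.0765]
tool_rot: [0.989, 0.147, 0.0, 0.001]
ft_force: [0.1, 1.0, -0.3]
grip_width: 0.0003
grasp_force: 0.3
```

```bash
python3 look.py f; python3 arc.py|head -1
```

```text
8.4 [ 0.5441 -0.1826  0.0765] [[0.957, 0.292, 0.0], [0.292, -0.957, -0.002], [-0.0, 0.002, -1.0]] [ 0.13  1.04 -0.31] 0.0002581248911090928
8.55 [ 0.544  -0.1824  0.0766] r 0.13481631483215312 ang 222.11820831408127 [-0.1 -0.9 -0.1]
```

View pics/fw.png

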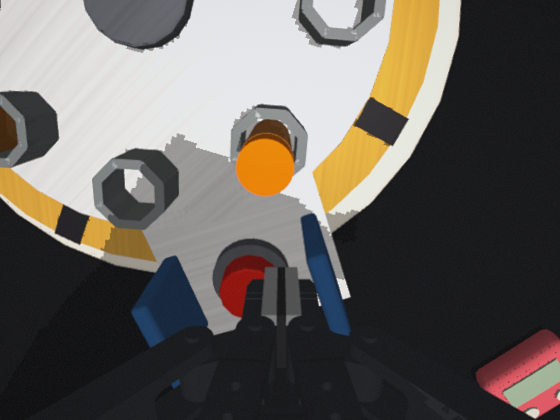

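The picture cannot settle whether it clicked (8 views used); a small further push will tell by the force.

{"fn": "send_rows", "kwargs": {"motion": "1 0.05 0.1 0 0; 1 0.05 0.1 0 0"}}

```text
clock: 8.75
eef_pos: [0.5446, -0.1827, 0.0764]
tool_rot: [0.989, 0.148, -0.0, 0.0]
ft_force: [-0.8, 0.2, 0.4]
grip_width: -0.0002
grasp_force: 0.1
```

{"fn": "send_rows", "kwargs": {"motion": "1 0.05 0.1 0 0; 1 0.05 0.1 0 0"}}

```text
clock: 8.95
eef_pos: [0.5449, -0.1829, 0.0763]
tool_rot: [0.989, 0.148, -0.0, -0.0]
ft_force: [-2.0, 1.2, 1.0]
grip_width: 0.0001
grasp_force: 1.0
```

```bash
python3 arc.py|head -1
```

```text
8.95 [ 0.5449 -0.1829  0.0763] r 0.13447260772376984 ang 222.53578398007977 [-2.   1.2  1. ]
```

{"fn": "send_rows", "kwargs": {"motion": "1 0.05 0.1 0 0; 1 0.1 0.2 0 0; 1 0.1 0.2 0 0"}}

```text
clock: 9.25
eef_pos: [0.5452, -0.1833, 0.0762]
tool_rot: [0.989, 0.148, -0.001, -0.002]
ft_force: [-6.6, 4.8, 4.8]
grip_width: -0.0
grasp_force: 3.6
```

The finger stalls as the force rises to about 8 N, so the table is locked. Back off and rise.

{"fn": "send_rows", "kwargs": {"motion": "1 -0.3 -0.6 0 0; 1 -0.5 -1 -0.3 0; 1 -0.5 -1 -3 0; 1 -0.5 -1 -7 0; 1 -0.5 -1 -11 0"}}

```text
clock: 9.75
eef_pos: [0.539, -0.1765, 0.1873]
tool_rot: [0.989, 0.148, -0.0, 0.0]
ft_force: [1.0, 0.1, -0.6]
grip_width: -0.0002
grasp_force: 0.0
```

{"fn": "send_rows", "kwargs": {"motion": "1 -4 0 -2 0; 1 -8 0 -4 0; 1 -12 0 -4 0; 1 -16 0 -4 0; 1 -16 0 -4 0"}}

```text
clock: 10.25
eef_pos: [0.3825, -0.224, 0.227]
tool_rot: [0.989, 0.146, -0.0, 0.001]
ft_force: [0.7, -0.3, -0.4]
grip_width: -0.0001
grasp_force: 0.0
```

```bash
python3 look.py g; python3 - <<'E'
from h import *
for c in ('top','scene'):
    hsv=cv2.cvtColor(vision.camera(c)[:,:,::-1].copy(),cv2.COLOR_BGR2HSV)
    mk=cv2.inRange(hsv,(0,150,110),(5,255,255))|cv2.inRange(hsv,(174,150,110),(180,255,255))
    x0,y0,x1,y1={'top':(255,130,370,250),'scene':(190,190,320,320)}[c]
    n,l,s,ce=cv2.connectedComponentsWithStats(mk[y0:y1,x0:x1].copy())
    for i in range(1,n):
        if s[i,4]>9:
            uv=ce[i]+[x0,y0]; 
            for z in(.07,.064):
                p=at(c,*uv,z); d=p[:2]-[.644,-.092]; print(c,uv,s[i,4],p.round(4),np.hypot(*d),np.degrees(np.arctan2(d[1],d[0]))%360-169.86)
E
```

```text
10.25 [ 0.3825 -0.224   0.227 ] [[0.957, 0.289, -0.001], [0.289, -0.957, -0.001], [-0.001, 0.001, -1.0]] [ 0.72 -0.31 -0.42] -7.969841344667931e-05
top [341.55696203 226.89873418] 79 [ 0.5331 -0.1688  0.07  ] 0.13487719927135455 44.83224998679603
top [341.55696203 226.89873418] 79 [ 0.5335 -0.1694  0.064 ] 0.13493156880900808 45.14847974299093
scene [212.5952381  228.42857143] 84 [ 0.5377 -0.1702  0.07  ] 0.13199420799380188 46.48594592019262
scene [212.5952381  228.42857143] 84 [ 0.5331 -0.1696  0.064 ] 0.1354144150566802 45.127809246752435
```

View pics/g.png

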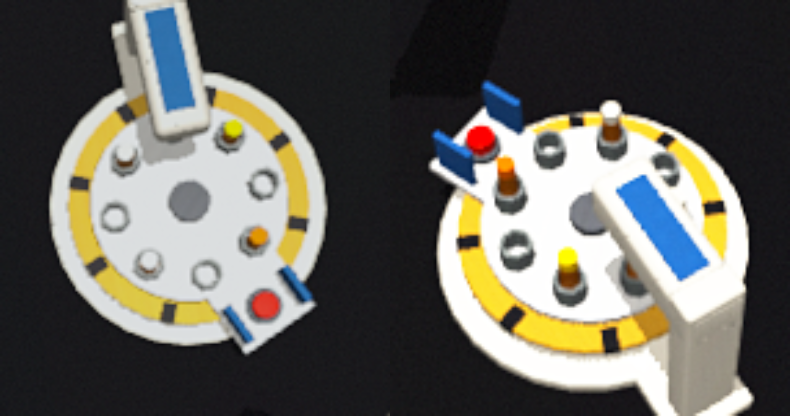

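The table stands at 45° with the yellow cap by the head (white and orange caps moved along too), and all visible vials are upright. I'm out of views to judge plunger height, so I'll feel for the cap from above: it should touch at 70 mm if out, 64 mm if held.

{"fn": "send_rows", "kwargs": {"motion": "1 4 -0.2 0 0; 1 8 -0.4 0 0; 1 12 -0.7 0 0; 1 15.7 -0.9 0 0; 1 15.7 -0.9 4 0"}}

```text
clock: 11.0
eef_pos: [0.5437, -0.1677, 0.1907]
tool_rot: [0.989, 0.151, 0.007, 0.003]
ft_force: [-0.2, -0.4, 0.0]
grip_width: 0.0002
grasp_force: 0.0
```

{"fn": "send_rows", "kwargs": {"motion": "1 0 0 4 0; 1 0 0 8 0; 1 0 0 10 0; 1 0 0 11 0; 1 0 0 11 0"}}

```text
clock: 11.5
eef_pos: [0.5334, -0.1679, 0.0745]
tool_rot: [0.989, 0.148, -0.001, -0.001]
ft_force: [-0.0, -0.1, 0.3]
grip_width: -0.0002
grasp_force: 0.0
```

{"fn": "send_rows", "kwargs": {"motion": "1 0 0 0.3 0; 1 0 0 0.6 0; 1 0 0 0.8 0; 1 0 0 0.8 0"}}

```text
clock: 11.9
eef_pos: [0.5348, -0.1691, 0.0695]
tool_rot: [0.989, 0.148, 0.001, 0.001]
ft_force: [1.1, 0.3, 2.7]
grip_width: -0.0001
grasp_force: 1.5
```

Contact at 69.5–70 mm, so the plunger is fully out. Retreat.

{"fn": "send_rows", "kwargs": {"motion": "1 0 0 -3 0; 1 0 0 -7 0; 1 0 0 -11 0; 1 0 0 -15 0; 1 -3 0 -16 0"}}

```text
clock: 12.4
eef_pos: [0.5096, -0.1781, 0.2339]
tool_rot: [0.989, 0.149, 0.005, 0.003]
ft_force: [0.3, -0.8, 0.5]
grip_width: 0.0
grasp_force: 0.0
```

{"fn": "send_rows", "kwargs": {"motion": "1 -4 0 0 0; 1 -8 0 0 0; 1 -12 0 0 0; 1 -13 0 0 0; 1 -13 0 0 0"}}

```text
clock: 12.9
eef_pos: [0.3797, -0.216, 0.2291]
tool_rot: [0.989, 0.147, 0.001, 0.0]
ft_force: [0.0, -0.4, 1.0]
grip_width: -0.0001
grasp_force: 0.0
```

```bash
python3 - <<'E'
from h import *
hsv=cv2.cvtColor(vision.camera('top')[:,:,::-1].copy(),cv2.COLOR_BGR2HSV)
mk=cv2.inRange(hsv,(0,150,110),(5,255,255))|cv2.inRange(hsv,(174,150,110),(180,255,255))
n,l,s,ce=cv2.connectedComponentsWithStats(mk[130:250,255:370].copy())
for i in range(1,n):
    if s[i,4]>9:
        d=at('top',*(ce[i]+[255,130]),.07)[:2]-[.644,-.092]; print(np.degrees(np.arctan2(d[1],d[0]))%360-169.86)
print(bot.get_obs()['eef_pos']); print(workorder.job_done())
E
```

```text
44.75081347436438
[ 0.38101732 -0.21593821  0.22897541]
the job is handed in; nothing more can be done
None
```

I turned the table one hole anticlockwise (about 44.8° measured), felt the plunger fully out and the table locked, backed the arm clear and handed the job in; no verdict came back.

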